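# Slide the red-spouted oiler into its parking dock

## Task

Park the oil bottle with the red spout in the green open-fronted dock: push it low down so that it slides along the table, standing on its base all the way, until it stands on the round black spot inside the fence. Do not lift it, tip it or knock it over, and leave the blue-spouted bottle where it stands.

Things in the scene. Friction and masses are not known exactly. Their poses are not given: they have to be found in the camera images.
- red_oiler: Loose upright oil bottle, closed, rigid, 0.25 kg: white cylinder 56 mm across, straight up to 66 mm, shoulder, red collar (29 mm across, 88 to 106 mm up), slim red spout with tip 168 mm up, red band 14 to 34 mm up. Origin: centre of underside, z up. Slides when pushed below 30 mm, may topple if pushed higher; steadiest with two fingers 40 mm apart behind it.
- blue_oiler: A bottle of the same shape and size with blue collar, spout and band, about 120 mm from the red one, to be left alone. Origin at the centre of its underside, z up.
- dock_spot (a point): Centre, at table height, of the flush round spot (black, 59 mm, in a yellow ring) in the green dock, where the bottle must stand. The dock is a U-shaped steel fence 24 mm high, 4 mm thick, fixed to the table. In the point's axes (z up) its back wall's inner face is at y = +31 mm, side walls' inner faces at x = +42 and -42 mm, running from y = 0 to the back; open towards -y.
There are look-alikes about, which are no part of the job. Leave any orange or turquoise look-alike of the red_oiler alone.

How it is judged:
By the outcome, as a careful person would: the job done as asked, in the order asked, and still so for the second after the job is handed in, with the robot touching nothing.
It also fails if it takes over 45 s, if anything falls off the work surface, if the arm or the gripper's body presses on something with over 40 N, if the wrist force passes 120 N, or if a joint passes its speed limit or range.

## Robot

A 6-joint arm with a two-finger parallel gripper is mounted at the origin on a cart in front of the work surface, level with it; the furniture and walls round the work are solid. World frame = base frame: x ahead of the robot, y to its left, z up, the work surface at z = 0. Lengths are in m, angles in rad, forces in N, time in s.
With the tool pointing down it reaches from about 0.3 to 0.775 m from the base axis. Payload 14.6 kg.
Tool frame: the origin (TCP) lies at the very end of the fingers, on their centre line; the grasp point (between the pads) lies 19 mm behind it (manip.tcp_to_grasp is the distance from the TCP to the grasp point, in m); z points along the fingers, y is the direction in which the jaws open and shut (so a half turn about z gives the same grasp; the last joint's range is limited). The gripper opens to 85 mm and grips with 20 to 120 N. Pads are 22 mm wide; open, the fingers measure 114 mm over their backs; the gripper's body (76 mm by 85 mm) begins 54 mm behind the grasp point. The pads swing forward as they close: fully open they stand 13 mm farther back than shut.
Start: joints at [-1.4, 0.3, 1.521, -0, 1.321, -0.067], TCP at [0.13, -0.535, 0.231] pointing down, gripper open.
Joint ranges: [-3.03, 3.03], [-0.79, 2.21], [0.23, 2.52], [-1.04, 4.18], [0, 3.07], [-2.55, 2.55]. Speed limits (rad/s): [2.22, 2.22, 2.57, 3.14, 3.14, 3.14].

## Interface

Orientations are given as a rotation vector (axis times angle).
In Python, from workcell import sense, capture, manip, nets gives the robot as it stands.
- The arm moves only by the shell command python3 -m inch 'ROWS' [FORCE]. ROWS is JSON, one flat list of numbers, 7 for each row, row after row: the shift along the tool's x, y, z in units of 50 mm (1.0 is 50 mm), then the turn, a rotation vector about the tool's x, y, z in units of 8 degrees (1.0 is 8 degrees), then the opening in per cent of the stroke, from 0 (shut) to 100 (fully open). In form: [x, y, z, wx, wy, wz, fingers, x, y, z, wx, wy, wz, fingers, ...]. A call has 1 to 10 rows; each row is the pose to reach, as a shift and turn from the pose commanded when the call began, along the tool's axes at that moment; what a row does not reach only later rows make up. A row lasts 1/8 s, in which the tool goes at most 62.5 mm and 10.7 degrees, less where a joint would pass 70% of its speed; a pose out of reach is approached as far as the arm can. A call with a gripper value outside its range is refused whole. The fingers move at their own pace and stop on an object; FORCE is the grip in N (left out, the last holds). Time passes only in rows, so rows that repeat a pose let the fingers close. It gives the time, the measured TCP pose, the force and the opening at its end, in the units of the state.
- sense(): the state, without advancing time (a new reading comes with each control period).
- capture(name): name is "scene" or "side" or "wrist"; returns a dict with "image" (480x640x3 uint8, red, green, blue), "depth" (480x640 float32, m along the optical axis (not along the pixel's ray), 0 where there is no reading), "fx", "fy", "cx", "cy" (pixels), "distortion" ([k1, k2, p1, p2, k3] as OpenCV has them; the pictures are not rectified), "cam_to_world" (4x4, takes a point from camera to world coordinates). Camera axes: x right, y up, looking along -z (the intrinsics and any distortion apply to the point x, -y, -z); pixel columns grow to the right and rows downward; lengths in m; the calibration is good to about 2 mm. A picture is of the moment at which its call begins.
- manip.hand_in(): hands the job in, once; it reports no verdict.
Trained networks look in a picture, given as the dict that the camera call returned (one of the last four; its "shot" number tells which), for a name from the list of things; names that differ only in an ending like _2 or _b are one class to them, and where a whole thing is asked for, a point or a joint stands for the part that bears it (a point fixed in the world has none). Each returns a list of dicts, best first, with "p" (0 to 1); they miss things now and then, are a little off and sometimes report something else, mostly with a low value. They report only what shows in the picture. A call takes as long as a camera call. They do not tell look-alikes from the thing itself.
- nets.recognise(target, picture): "centre" ([x, y, z] in m, in world coordinates, good to about 4 mm: the middle of the surface that is visible of it).
The state is a dict: "t": time; "joint_positions": joint angles; "qd": joint speeds; "joint_torque": joint torques, N m; "tool_pos": TCP position; "eef_rot": TCP orientation; "contact_force": force on the tool from outside, world axes, zero at the start; "torque": the same for the moment, N m; "opening": finger opening in m.
Only numpy, scipy, OpenCV 4.12 (cv2) and the standard library are available. Lean on these libraries where they do the work, as an engineer would, in place of code of your own. Each camera call takes 0.05 s, during which the arm holds its last target. There are 200 camera calls.

## Working session

There is one attempt and no reset: what is moved stays moved. The work goes in short steps, Python scripts to look and compute and a shell command to move; the robot and the scene stay as the last step left them, time stands still between calls to the robot, and variables do not carry over. Pictures are saved under pics/ and viewed, about 8 in all and at most 12, crops included, and the job is handed in when it is done.

```bash
mkdir -p pics; ls; cat > h.py <<'E'
import numpy as np, cv2
from workcell import sense, capture, manip, nets
def world(c,u,v,z=None):
    K=np.array([[c["fx"],0,c["cx"]],[0,c["fy"],c["cy"]],[0,0,1.]])
    p=cv2.undistortPoints(np.array([[[u,v]]],float),K,np.array(c["distortion"],float))[0,0]
    T=np.array(c["cam_to_world"]); d=np.array([p[0],-p[1],-1.])
    if z is None: k=float(c["depth"][int(round(v)),int(round(u))])
    else: k=(z-T[2,3])/(T[:3,:3]@d)[2]
    return T[:3,:3]@d*k+T[:3,3]
def save(c,name,crop=None,s=1):
    im=c["image"][:,:,::-1]
    if crop: x0,y0,x1,y1=crop; im=im[y0:y1,x0:x1]
    cv2.imwrite("pics/"+name,cv2.resize(im,None,fx=s,fy=s,interpolation=cv2.INTER_CUBIC))
E
python3 - <<'E'
from h import *
print(sense())
for n in("scene","side"):
    c=capture(n); save(c,n+"0.png")
    for t in("red_oiler","blue_oiler","dock_spot"):
        for r in nets.recognise(t,c): print(n,t,np.round(r["centre"],3),round(r["p"],2))
E
```

```text
pics
{'t': 0.0, 'joint_positions': array([-1.39963079e+00,  3.00462927e-01,  1.52160657e+00,  1.83691206e-05,
        1.32068601e+00, -6.65919719e-02]), 'qd': array([-9.17700895e-05,  9.88552599e-04, -9.07388997e-04,  1.38838154e-03,
        3.75559679e-04,  1.20254586e-03]), 'joint_torque': array([ 1.04001869e-03, -5.43507671e+01, -3.61795950e+01,  4.30407880e-06,
        4.02708669e-03, -4.43062120e-06]), 'tool_pos': array([ 0.12950286, -0.5342896 ,  0.23071501]), 'eef_rot': array([-3.11826690e+00, -3.72444651e-01,  6.75245136e-05]), 'contact_force': array([ 0.27355262, -1.40925088, -0.65267191]), 'torque': array([-0.07647481,  0.00996167, -0.02337976]), 'opening': 0.08542125688466509}
scene red_oiler [ 0.433 -0.104  0.065] 0.84
scene red_oiler [ 0.551 -0.126  0.066] 0.62
scene red_oiler [0.35  0.04  0.065] 0.56
scene red_oiler [0.491 0.166 0.008] 0.26
scene dock_spot [0.489 0.162 0.006] 0.65
side red_oiler [ 0.444 -0.129  0.063] 0.96
side red_oiler [0.357 0.013 0.058] 0.7
side red_oiler [ 0.292 -0.219  0.059] 0.65
side blue_oiler [ 0.56  -0.159  0.064] 0.95
side dock_spot [0.495 0.175 0.004] 0.73
```

View pics/scene0.png

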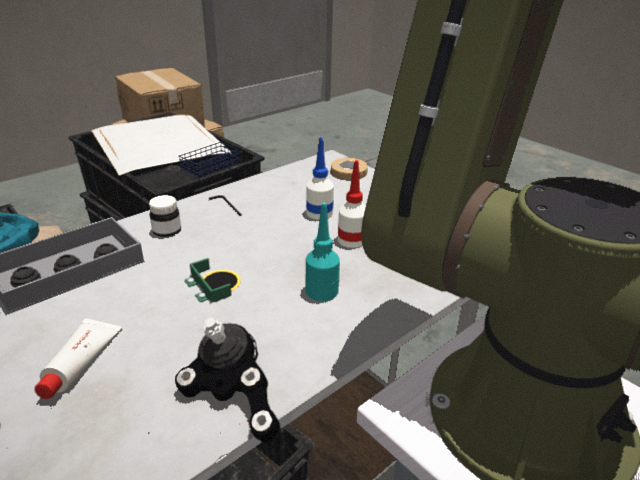

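View pics/side0.png

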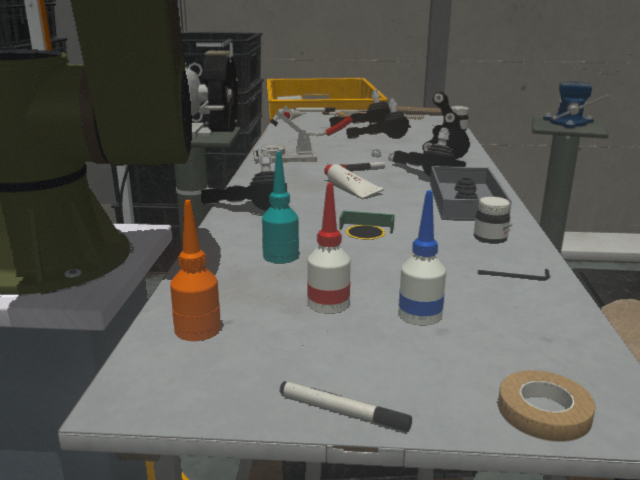

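In the side view, the candidates are orange (195,270), turquoise (280,210), a white bottle with red spout and band (329,250), and blue (422,260). The red-and-white one fits the description. The dock is at side (367,225) and scene (215,280). Next I measure and crop to confirm.

```bash
cat >> h.py <<'E'
from scipy.optimize import least_squares
def cloud(c):
    K=np.array([[c["fx"],0,c["cx"]],[0,c["fy"],c["cy"]],[0,0,1.]])
    v,u=np.mgrid[0:480,0:640]
    p=cv2.undistortPoints(np.stack([u,v],-1).reshape(-1,1,2).astype(float),K,np.array(c["distortion"],float))[:,0]
    k=c["depth"].reshape(-1).astype(float); T=np.array(c["cam_to_world"])
    d=np.c_[p[:,0],-p[:,1],-np.ones(len(p))]
    P=(d*k[:,None])@T[:3,:3].T+T[:3,3]; P[k==0]=9
    R=d@T[:3,:3].T; G=T[:3,3]+R*((0-T[2,3])/R[:,2])[:,None]   # ray hits table
    return P.reshape(480,640,3),G.reshape(480,640,3)
def bottle(P,xy,r=.028,z=(.008,.062),R=.045):
    m=(np.hypot(P[...,0]-xy[0],P[...,1]-xy[1])<R)&(P[...,2]>z[0])&(P[...,2]<z[1])
    q=P[m][:,:2]
    s=least_squares(lambda a:np.hypot(*(q-a).T)-r,xy,loss="soft_l1",f_scale=.001)
    return s.x,len(q),np.sqrt(np.median(s.fun**2))
E
python3 - <<'E'
from h import *
for n in("scene","side"):
    c=capture(n); P,G=cloud(c)
    for nm,xy in(("red",(.448,-.115)),("blue",(.565,-.145)),("turq",(.35,.03)),("orange",(.285,-.21))):
        s=bottle(P,np.array(xy)); s=bottle(P,s[0]); print(n,nm,np.round(s[0],4),s[1:])
    hsv=cv2.cvtColor(c["image"],cv2.COLOR_RGB2HSV).astype(int)
    near=(np.hypot(G[...,0]-.49,G[...,1]-.165)<.06)
    y=near&(abs(hsv[...,0]-28)<6)&(hsv[...,1]>150)&(hsv[...,2]>120)
    g=y&(abs(P[...,2])<.006)
    q=G[g][:,:2]
    s=least_squares(lambda a:np.hypot(*(q-a[:2]).T)-a[2],[.49,.165,.031],loss="soft_l1",f_scale=.001)
    print("ring",np.round(s.x,4),len(q))
    w=(np.hypot(P[...,0]-.49,P[...,1]-.165)<.08)&(P[...,2]>.012)&(P[...,2]<.03)&(abs(hsv[...,0]-75)<20)&(hsv[...,1]>60)
    q=P[w]; print("wall n",len(q)); np.save(n+"_wall.npy",q)
    o=np.argsort(q[:,0]); print(np.round(q[o][::max(1,len(q)//40)],3).tolist())
    if n=="side": save(c,"crop_side.png",(250,150,470,340),3)
    else: save(c,"crop_scene.png",(150,120,420,320),2.9)
E
```

```text
scene red [ 0.4411 -0.1182] (584, np.float64(0.0007664975824021664))
scene blue [ 0.5604 -0.1393] (532, np.float64(0.0008360839342214242))
scene turq [0.3586 0.0324] (904, np.float64(0.0005968806971815763))
scene orange [ 0.285 -0.21 ] (0, np.float64(nan))
ring [0.4935 0.1467 0.0312] 36
wall n 453
[[0.444, 0.162, 0.024], [0.445, 0.158, 0.017], [0.446, 0.166, 0.016], [0.446, 0.169, 0.014], [0.447, 0.162, 0.014], [0.447, 0.168, 0.019], [0.447, 0.173, 0.013], [0.448, 0.176, 0.016], [0.448, 0.183, 0.022], [0.448, 0.173, 0.027], [0.448, 0.169, 0.025], [0.449, 0.182, 0.025], [0.449, 0.186, 0.016], [0.45, 0.18, 0.015], [0.45, 0.179, 0.026], [0.452, 0.187, 0.027], [0.456, 0.186, 0.026], [0.462, 0.185, 0.026], [0.467, 0.184, 0.027], [0.469, 0.186, 0.025], [0.473, 0.188, 0.022], [0.477, 0.186, 0.027], [0.482, 0.185, 0.013], [0.487, 0.183, 0.025], [0.493, 0.183, 0.028], [0.499, 0.181, 0.026], [0.504, 0.182, 0.025], [0.509, 0.182, 0.021], [0.515, 0.178, 0.026], [0.519, 0.177, 0.025], [0.525, 0.179, 0.013], [0.529, 0.178, 0.014], [0.531, 0.179, 0.017], [0.532, 0.153, 0.018], [0.533, 0.146, 0.017], [0.533, 0.153, 0.024], [0.534, 0.146, 0.014], [0.535, 0.161, 0.014], [0.535, 0.163, 0.012], [0.536, 0.158, 0.018], [0.537, 0.169, 0.022], [0.538, 0.171, 0.021]]
side red [ 0.4424 -0.1162] (1611, np.float64(0.0006317954061347344))
side blue [ 0.5618 -0.1374] (1722, np.float64(0.0006111971207966271))
side turq [0.3598 0.0342] (1200, np.float64(0.000791139134271307))
side orange [ 0.2857 -0.1953] (1898, np.float64(0.0005974230924107017))
ring [0.4921 0.1528 0.0314] 87
wall n 67
  return _methods._mean(a, axis=axis, dtype=dtype,
  ret = ret.dtype.type(ret / rcount)
```

View pics/crop_side.png

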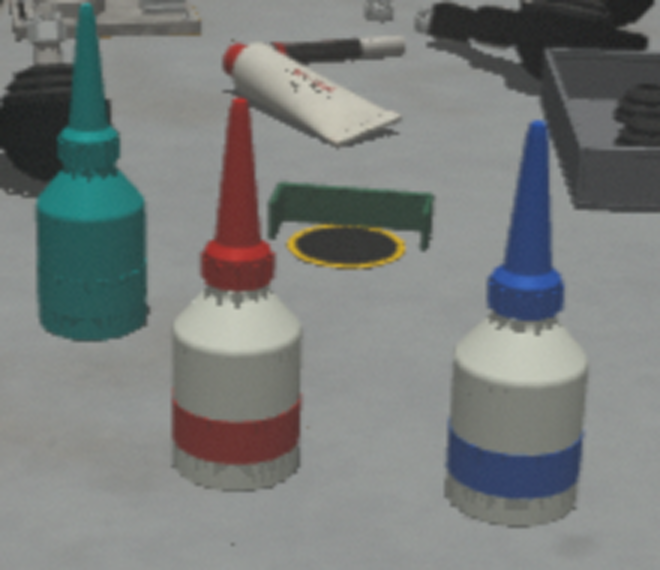

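View pics/crop_scene.png

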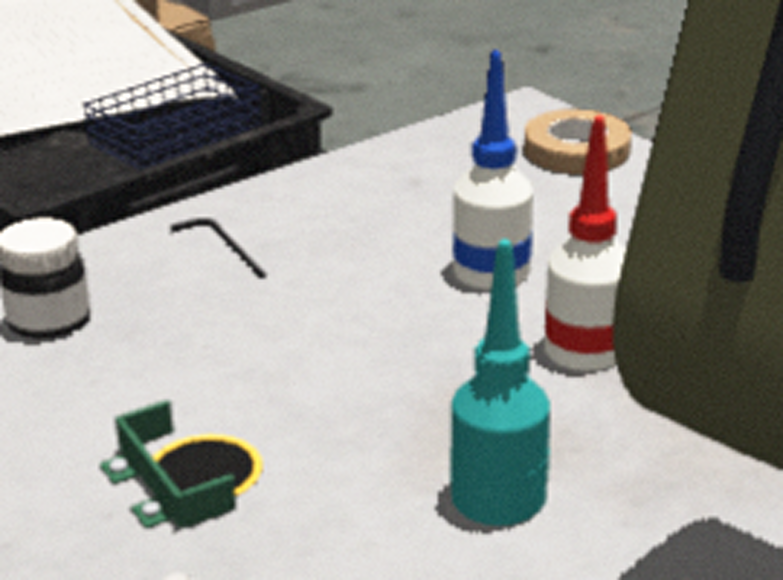

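The red-and-white bottle is confirmed in both crops: red collar and band at side-crop (237,440), and it is the one beside the blue bottle. The dock opens toward the bottle. I'll work out the approach pose: fingers 40 mm apart, tips tilted 25° forward so the gripper body clears the collar.

```bash
cat >> h.py <<'E'
from scipy.spatial.transform import Rotation as Ro
def target(head,tilt):  # head: deg from world +y toward +x ; tips lean forward by tilt
    h=np.radians(head); x=np.array([np.sin(h),np.cos(h),0]); z=np.array([0,0,-1.])
    R=np.c_[x,np.cross(z,x),z]
    return Ro.from_matrix(R)*Ro.from_euler("y",tilt,degrees=True)
def units(pos,rot):
    s=sense(); R=Ro.from_rotvec(s["eef_rot"])
    return np.round(R.inv().apply(np.array(pos)-s["tool_pos"])/.05,3), np.round(np.degrees((R.inv()*rot).as_rotvec())/8,3)
E
python3 - <<'E'
from h import *
w=np.r_[np.load("scene_wall.npy")]
for n in("scene","side"):
    q=np.load(n+"_wall.npy")[:,:2]
    def f(a):   # spot x,y,heading ; distance to wall centre lines
        c,s=np.cos(a[2]),np.sin(a[2]); d=q-a[:2]; x=d[:,0]*c-d[:,1]*s; y=d[:,0]*s+d[:,1]*c
        back=np.hypot(np.maximum(abs(x)-.044,0),y-.033); side=np.hypot(abs(x)-.044,np.maximum(0,np.maximum(-y,y-.033)))
        return np.minimum(back,side)
    s=least_squares(f,[.4925,.15,.14],loss="soft_l1",f_scale=.002); print(n,np.round(s.x[:2],4),np.degrees(s.x[2]),np.median(abs(s.fun)))
print(units((.431,-.18,.235),target(10,0)))
print(units((.431,-.18,.235),target(10,25)))
E
```

```text
scene [0.4891 0.1502] 7.191534562558564 0.0007925115886710382
side [0.492  0.1482] 8.45354259051861 0.0011541910009431472
(array([ 7.529, -5.47 , -0.075]), array([-0.   , -0.   , -8.297]))
(array([ 7.529, -5.47 , -0.075]), array([ 1.808,  2.765, -8.159]))
```

```bash
python3 -m inch '[0.75,-0.55,-0.1,0,0,-0.83,47, 1.5,-1.1,-0.1,0,0,-1.66,47, 2.25,-1.65,-0.1,0,0,-2.5,47, 3,-2.2,-0.1,0,0,-3.3,47, 3.75,-2.75,-0.1,0,0,-4.15,47, 4.5,-3.3,-0.1,0,0,-5,47, 5.25,-3.85,-0.1,0,0,-5.8,47, 6,-4.4,-0.1,0,0,-6.6,47, 6.8,-4.95,-0.1,0,0,-7.5,47, 7.53,-5.47,-0.1,0,0,-8.3,47]'
python3 - <<'E'
from h import *
print(units((.431,-.18,.235),target(10.5,25)))
E
```

```text
t: 1.75
tool_pos: [0.432, -0.1786, 0.2365]
eef_rot: [2.402, 2.025, 0.0]
contact_force: [0.4, -0.9, -0.3]
opening: 0.0399
(array([-0.03 , -0.015,  0.029]), array([-0.017,  3.126,  0.094]))
```

```bash
python3 -m inch '[0,0,0,0,1,0,47, 0,0,0,0,2,0,47, 0,0,0,0,3.1,0.1,47, 0,0,0,0,3.1,0.1,47, 0,0,0,0,3.1,0.1,47]'
python3 - <<'E'
from h import *
print(sense()["joint_positions"].round(2))
c=capture("side"); save(c,"side1.png")
P,G=cloud(c)
for xy in((.4424,-.1162),(.5618,-.1374)): print(bottle(P,np.array(xy)))
c=capture("scene");P,G=cloud(c); print(bottle(P,np.array((.4411,-.1182))))
print("down",units((.431,-.18,.016),target(10.5,25)))
E
```

```text
t: 2.38
tool_pos: [0.431, -0.18, 0.2363]
eef_rot: [-2.178, -1.802, -0.473]
contact_force: [0.3, 0.4, -0.3]
opening: 0.0398
[-0.67  0.2   1.69  0.38  1.47 -0.56]
(array([ 0.44240521, -0.11622523]), 1610, np.float64(0.0006461341826059102))
(array([ 0.56181395, -0.13744459]), 1718, np.float64(0.0006008528319286753))
(array([ 0.44075833, -0.11797502]), 392, np.float64(0.0007930268295053002))
down (array([-1.85 ,  0.009,  4.005]), array([-0.006,  0.04 , -0.029]))
```

View pics/side1.png

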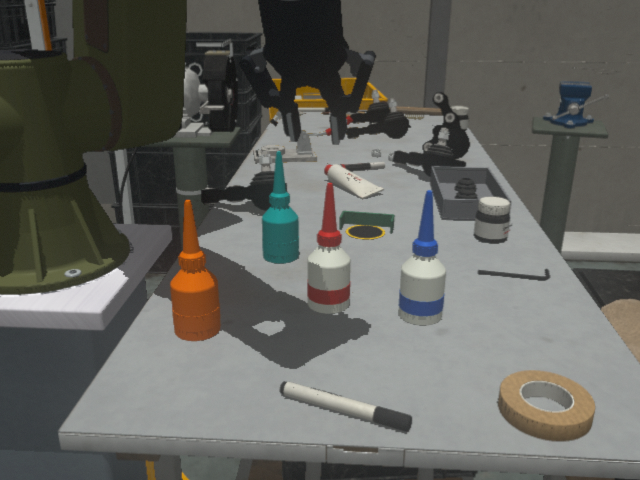

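Tool is above and behind the red bottle; tips at (295–337,140), bottles unmoved. The knuckles look wide (240–375), so I'll measure how close they'd pass to the turquoise bottle.

```bash
python3 - <<'E'
from h import *
s=sense(); R=Ro.from_rotvec(s["eef_rot"])
for n in("side","scene"):
    P,G=cloud(capture(n)); q=R.inv().apply(P.reshape(-1,3)-s["tool_pos"])
    q=q[(abs(q[:,1])<.13)&(abs(q[:,0])<.09)&(q[:,2]>-.2)&(q[:,2]<.015)]
    for z in np.arange(-.2,.02,.02):
        m=q[abs(q[:,2]-z)<.01]
        if len(m): print(n,round(z,2),len(m),"x",np.percentile(m[:,0],[1,99]).round(3),"y",np.percentile(m[:,1],[1,99]).round(3))
E
```

```text
side -0.18 397 x [-0.038 -0.024] y [-0.025  0.028]
side -0.16 1666 x [-0.038 -0.001] y [-0.031  0.037]
side -0.14 1579 x [-0.038  0.003] y [-0.031  0.038]
side -0.12 824 x [-0.036  0.006] y [-0.039  0.041]
side -0.1 2567 x [-0.02   0.011] y [-0.064  0.066]
side -0.08 1502 x [-0.018  0.012] y [-0.061  0.061]
side -0.06 1273 x [-0.017  0.012] y [-0.055  0.054]
side -0.04 582 x [-0.013  0.01 ] y [-0.047  0.047]
side -0.02 516 x [-0.012  0.011] y [-0.033  0.034]
side -0.0 105 x [-0.011  0.008] y [-0.031  0.031]
```

Half-width is at most 61 mm at shoulder height, which leaves about 20 mm of clearance to the turquoise bottle. Going down.

```bash
python3 -m inch '[-0.37,0,0.8,0,0,0,47, -0.74,0,1.6,0,0,0,47, -1.11,0,2.4,0,0,0,47, -1.48,0,3.2,0,0,0,47, -1.75,0,3.75,0,0,0,47, -1.85,0,4,0,0,0,47, -1.85,0,4,0,0,0,47]'
python3 - <<'E'
from h import *
c=capture("side"); save(c,"side2.png",(150,60,500,340),2.2)
print(sense()["contact_force"])
b=np.array([.4418,-.117]); g=np.array([.4915,.1495]); d=(g-b)/np.linalg.norm(g-b); print(np.degrees(np.arctan2(d[0],d[1])),np.linalg.norm(g-b))
for s in(-.032,0,.1,.18): 
    p=b+d*(s-.03) ; print(s,units((*p,.016),target(10.5,25)))
E
```

```text
t: 3.45
tool_pos: [0.4304, -0.1797, 0.016]
eef_rot: [-2.176, -1.801, -0.475]
contact_force: [0.5, -0.5, 0.0]
opening: 0.0404
[-0.29824866  0.07583178  0.67622912]
10.563827904480389 0.2710947066986001
-0.032 (array([ 0.031, -0.015,  0.03 ]), array([-0.002,  0.029, -0.032]))
0 (array([ 0.612, -0.017,  0.298]), array([-0.002,  0.029, -0.032]))
0.1 (array([ 2.428, -0.023,  1.136]), array([-0.002,  0.029, -0.032]))
0.18 (array([ 3.88 , -0.027,  1.806]), array([-0.002,  0.029, -0.032]))
```

View pics/side2.png

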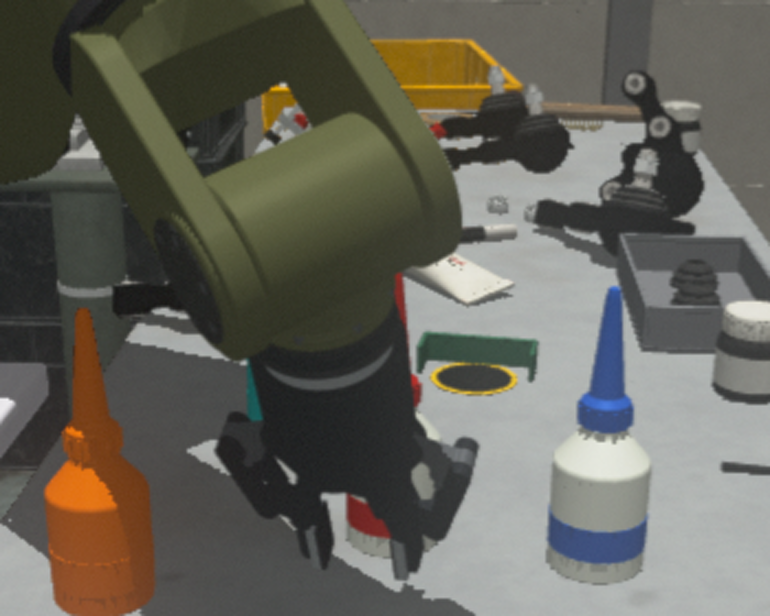

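Fingers stand behind the red bottle, between orange and blue, clear of all. First push, slowly.

```bash
python3 -m inch '[0.24,0,0.12,0,0,0,47, 0.42,-0.01,0.21,0,0,0,47, 0.52,-0.01,0.26,0,0,0,47, 0.6,-0.02,0.29,0,0,0,47, 0.7,-0.02,0.34,0,0,0,47, 0.83,-0.02,0.4,0,0,0,47, 0.98,-0.02,0.47,0,0,0,47, 1.14,-0.02,0.54,0,0,0,47, 1.26,-0.02,0.6,0,0,0,47, 1.3,-0.02,0.615,0,0,0,47]'
cat > chk.py <<'E'
from h import *
import sys
s=sense(); R=Ro.from_rotvec(s["eef_rot"]); print("t",s["t"],s["tool_pos"].round(4),s["contact_force"].round(1))
d=np.array([np.sin(np.radians(10.5)),np.cos(np.radians(10.5))])
guess=s["tool_pos"][:2]+.03*d
for n in("scene","side"):
    c=capture(n); P,G=cloud(c); save(c,n+sys.argv[1]+".png",None,1)
    # use upper body plus the colour mask (white/red) so the dark gripper does not count
    hsv=cv2.cvtColor(c["image"],cv2.COLOR_RGB2HSV).astype(int)
    red=((hsv[...,0]<8)|(hsv[...,0]>172))&(hsv[...,1]>120)
    white=(hsv[...,1]<60)&(hsv[...,2]>110)
    Q=np.where((red|white)[...,None],P,9)
    b=bottle(Q,guess,z=(.012,.062)); print(n,"body",b[0].round(4),b[1],b[2].round(4))
    m=red&(np.hypot(P[...,0]-guess[0],P[...,1]-guess[1])<.06)&(P[...,2]>.09)&(P[...,2]<.105)
    Q=np.where(m[...,None],P,9); k=bottle(Q,guess,r=.0145,z=(.085,.11)); print(n,"collar",k[0].round(4),k[1])
    m=red&(np.hypot(P[...,0]-guess[0],P[...,1]-guess[1])<.06)&(P[...,2]>.12)
    if m.sum(): print(n,"spout mean",P[m].mean(0).round(4),"top",P[m][:,2].max().round(3))
    print(n,"blue",bottle(P,np.array([.561,-.1385]))[0].round(4))
E
python3 chk.py 3
```

```text
t: 4.75
tool_pos: [0.4428, -0.1087, 0.0153]
eef_rot: [-2.176, -1.801, -0.476]
contact_force: [-0.4, -1.1, 0.4]
opening: 0.0399
t 4.75 [ 0.4428 -0.1087  0.0153] [-0.4 -1.1  0.4]
scene body [ 0.4459 -0.0835] 388 0.0009
scene collar [ 0.446  -0.0832] 104
scene spout mean [ 0.4421 -0.0798  0.1429] top 0.171
scene blue [ 0.5607 -0.1392]
side body [ 0.4473 -0.0814] 595 0.0007
side collar [ 0.4483 -0.0792] 0
side blue [ 0.5619 -0.1374]
  return _methods._mean(a, axis=axis, dtype=dtype,
  ret = ret.dtype.type(ret / rcount)
```

The bottle slides upright, about 26 mm ahead of the TCP. Continuing.

```bash
python3 - <<'E'
from h import *
a=np.array([.4428,-.1087]);e=np.array([.487,.1233])
for f in(.43,.86,1): print(f,units((*(a+(e-a)*f),.0155),target(10.8,25)))
E
```

```text
0.43 (array([1.849, 0.002, 0.85 ]), array([-0.024,  0.024, -0.002]))
0.86 (array([3.693, 0.004, 1.702]), array([-0.024,  0.024, -0.002]))
1 (array([4.293e+00, 4.000e-03, 1.979e+00]), array([-0.024,  0.024, -0.002]))
```

```bash
python3 -m inch '[0.08,0,0.035,0,0,0,47, 0.22,0,0.1,0,0,0,47, 0.42,0,0.19,0,0,0,47, 0.64,0,0.29,0,0,0,47, 0.86,0,0.395,0,0,0,47, 1.08,0,0.495,0,0,0,47, 1.3,0,0.6,0,0,0,47, 1.52,0,0.7,0,0,0,47, 1.7,0,0.78,0,0,0,47, 1.78,0,0.82,0,0,0,47]'
python3 chk.py 4 2>/dev/null
python3 - <<'E'
from h import *
print(units((.487,.1233,.0155),target(10.8,25)))
E
```

```text
t: 6.1
tool_pos: [0.4612, -0.0123, 0.0154]
eef_rot: [-2.176, -1.801, -0.476]
contact_force: [-0.6, -1.7, -0.7]
opening: 0.0405
t 6.1 [ 0.4612 -0.0123  0.0154] [-0.6 -1.7 -0.7]
scene body [0.4642 0.0129] 713 0.0008
scene collar [0.4643 0.0129] 127
scene spout mean [0.46   0.0166 0.1417] top 0.172
scene blue [ 0.561  -0.1382]
side body [0.4657 0.0151] 574 0.001
side collar [0.4666 0.0172] 0
side blue [ 0.5619 -0.1374]
(array([2.51 , 0.003, 1.159]), array([-0.023,  0.024, -0.   ]))
```

View pics/scene4.png

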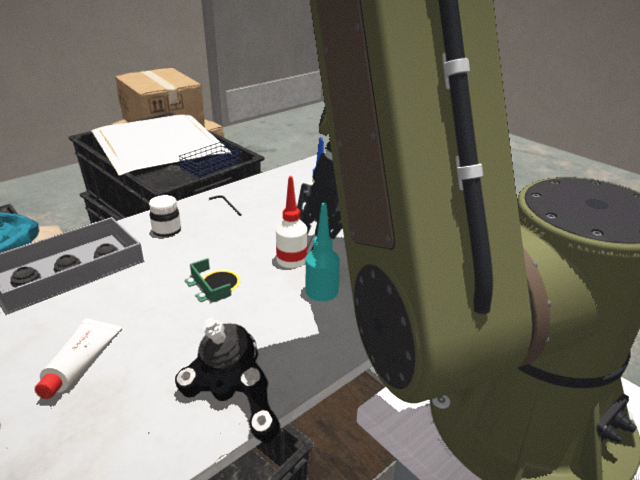

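Bottle upright at (291,225) and the fingers pass behind turquoise (322,260). Before continuing I'll check the clearance of the arm's low parts to turquoise.

```bash
python3 - <<'E'
from h import *
for n in("scene","side"):
    P,G=cloud(capture(n)); c=np.array([.359,.033])
    print(n,"turq",bottle(P,c)[0].round(4))
    for r in(.06,.1,.14,.2):
        d=np.hypot(P[...,0]-c[0],P[...,1]-c[1]); m=(d<r)&(d>.032)&(P[...,2]>.03)&(P[...,2]<1)
        q=P[m]; print(r,len(q),q[np.argsort(q[:,2])][:3].round(3).tolist() if len(q) else "", "min above .17:",q[q[:,2]>.175][:,2].min() if (q[:,2]>.175).any() else None)
E
```

```text
scene turq [0.3586 0.0324]
0.06 0  min above .17: None
0.1 1557 [[0.439, 0.016, 0.03], [0.449, 0.039, 0.03], [0.436, 0.009, 0.03]] min above .17: None
0.14 3505 [[0.439, 0.016, 0.03], [0.449, 0.039, 0.03], [0.436, 0.009, 0.03]] min above .17: 0.175112385971679
0.2 5090 [[0.439, 0.016, 0.03], [0.449, 0.039, 0.03], [0.436, 0.009, 0.03]] min above .17: 0.175112385971679
side turq [0.3598 0.0341]
0.06 0  min above .17: None
0.1 1044 [[0.437, -0.026, 0.03], [0.436, -0.026, 0.03], [0.433, -0.027, 0.03]] min above .17: 0.27990255605019265
0.14 3328 [[0.437, -0.026, 0.03], [0.475, -0.012, 0.03], [0.471, -0.013, 0.03]] min above .17: 0.261093918859729
0.2 23496 [[0.492, -0.025, 0.03], [0.437, -0.026, 0.03], [0.475, -0.012, 0.03]] min above .17: 0.17501658299253672
```

```bash
python3 -m inch '[0.08,0,0.035,0,0,0,47, 0.22,0,0.1,0,0,0,47, 0.42,0,0.19,0,0,0,47, 0.64,0,0.29,0,0,0,47, 0.86,0,0.395,0,0,0,47, 1.08,0,0.495,0,0,0,47, 1.3,0,0.6,0,0,0,47, 1.52,0,0.7,0,0,0,47, 1.7,0,0.78,0,0,0,47, 1.78,0,0.82,0,0,0,47]'
python3 chk.py 5 2>/dev/null
python3 - <<'E'
from h import *
print(units((.487,.1233,.0155),target(10.8,25)))
c=capture("wrist"); save(c,"wrist5.png")
s=sense(); 
for n in ("turq",): print(bottle(cloud(capture("side"))[0],np.array([.3598,.0341]))[0])
E
```

```text
t: 7.55
tool_pos: [0.4794, 0.084, 0.0155]
eef_rot: [-2.176, -1.801, -0.476]
contact_force: [-0.3, -2.3, 0.3]
opening: 0.0401
t 7.55 [0.4794 0.084  0.0155] [-0.3 -2.3  0.3]
scene body [0.4824 0.1087] 818 0.0008
scene collar [0.4827 0.1093] 131
scene spout mean [0.4779 0.1124 0.1419] top 0.172
scene blue [ 0.5606 -0.1394]
side body [0.4839 0.1114] 519 0.001
side collar [0.4849 0.1135] 0
side blue [ 0.5619 -0.1374]
(array([0.731, 0.002, 0.338]), array([-0.023,  0.024, -0.   ]))
[0.35978806 0.03410952]
```

View pics/wrist5.png

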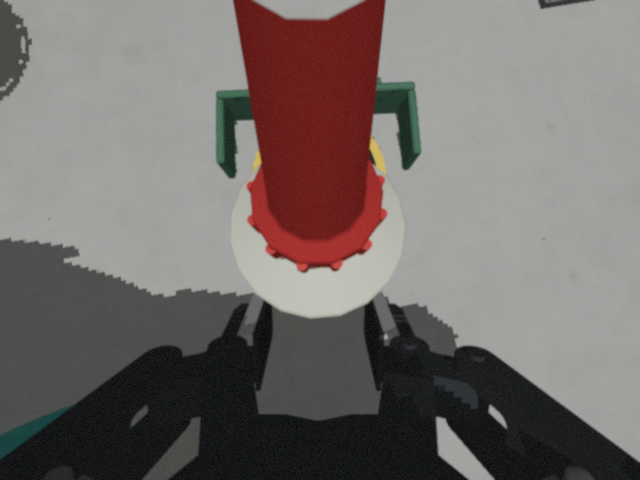

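View pics/scene5.png

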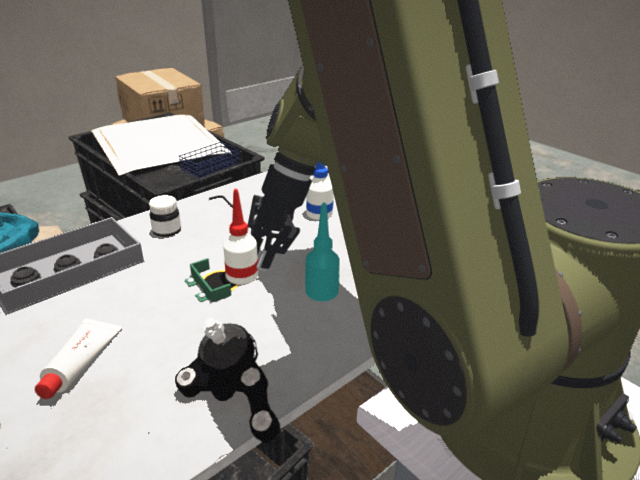

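The wrist view shows the bottle (318,230) centred on the dock mouth, with side walls at columns 236 and 402, and yellow ring just ahead. The scene view shows it upright at (240,255). I'll measure both in the wrist camera, so the offset is free of cross-camera bias.

```bash
cat > rel.py <<'E'
from h import *
for n in("wrist","scene","side"):
    c=capture(n); P,G=cloud(c)
    hsv=cv2.cvtColor(c["image"],cv2.COLOR_RGB2HSV).astype(int)
    g=(np.hypot(P[...,0]-.49,P[...,1]-.165)<.075)&(P[...,2]>.021)&(P[...,2]<.029)&(abs(hsv[...,0]-75)<20)&(hsv[...,1]>60)
    q=P[g][:,:2]
    def f(a):
        co,s=np.cos(a[2]),np.sin(a[2]); d=q-a[:2]; x=d[:,0]*co-d[:,1]*s; y=d[:,0]*s+d[:,1]*co
        return np.minimum(np.hypot(np.maximum(abs(x)-.044,0),y-.033),np.hypot(abs(x)-.044,np.maximum(0,np.maximum(-y,y-.033))))
    s=least_squares(f,[.4915,.1495,.14],loss="soft_l1",f_scale=.002)
    t=sense()["tool_pos"]; gs=t[:2]+[.004,.026]
    red=((hsv[...,0]<8)|(hsv[...,0]>172))&(hsv[...,1]>120); white=(hsv[...,1]<60)&(hsv[...,2]>110)
    near=np.hypot(P[...,0]-gs[0],P[...,1]-gs[1])<.04
    Q=P[near&(red|white)&(P[...,2]>.064)&(P[...,2]<.090)]  # shoulder cone
    # known cone: r 28 at 66 to about 13 at 88, slope free; fit axis only
    k=least_squares(lambda a:np.hypot(*(Q[:,:2]-a[:2]).T)-(.028-a[2]*(Q[:,2]-.066)),[*gs,.65],loss="soft_l1",f_scale=.001) if len(Q)>20 else None
    print(n,"dock",len(q),s.x[:2].round(4),np.degrees(s.x[2]).round(1),"shoulder",None if k is None else (len(Q),k.x.round(4)))
    b=bottle(np.where((red|white)[...,None],P,9),gs,z=(.026,.062)); print("   body",b[1],b[0].round(4),"spot-body",(s.x[:2]-b[0]).round(4))
E
python3 rel.py
```

```text
wrist dock 1770 [0.4913 0.1482] 7.9 shoulder (10427, array([0.4837, 0.1111, 0.8275]))
   body 65 [0.4825 0.0942] spot-body [0.0088 0.054 ]
scene dock 227 [0.4893 0.1499] 7.3 shoulder (534, array([0.4821, 0.1101, 0.7015]))
   body 619 [0.4824 0.1091] spot-body [0.0069 0.0408]
side dock 17 [0.4913 0.1475] 9.7 shoulder None
   body 391 [0.4842 0.1113] spot-body [0.007  0.0362]
```

Remaining about (7, 37.5) mm. I'll push 33 mm gently and re-measure.

```bash
python3 -m inch '[0.05,0,0.023,0,0,0,47, 0.13,0,0.06,0,0,0,47, 0.22,0,0.1,0,0,0,47, 0.31,0,0.143,0,0,0,47, 0.4,0,0.185,0,0,0,47, 0.48,0,0.222,0,0,0,47, 0.55,0,0.254,0,0,0,47, 0.59,0,0.273,0,0,0,47, 0.6,0,0.277,0,0,0,47, 0.6,0,0.277,0,0,0,47]'
python3 rel.py; python3 - <<'E'
from h import *
c=capture("wrist"); save(c,"wrist6.png",(160,40,480,300),2.4)
E
```

```text
t: 9.15
tool_pos: [0.4855, 0.1158, 0.0155]
eef_rot: [-2.176, -1.801, -0.476]
contact_force: [-0.4, -0.6, -0.7]
opening: 0.0402
wrist dock 2041 [0.4913 0.1483] 7.8 shoulder (10347, array([0.4897, 0.1427, 0.8272]))
   body 48 [0.4858 0.1254] spot-body [0.0055 0.0229]
scene dock 205 [0.4892 0.1498] 7.1 shoulder (557, array([0.4883, 0.1414, 0.7004]))
   body 642 [0.4885 0.1407] spot-body [0.0007 0.0091]
side dock 18 [0.4908 0.1453] 10.6 shoulder None
   body 364 [0.4904 0.1429] spot-body [0.0003 0.0024]
```

View pics/wrist6.png

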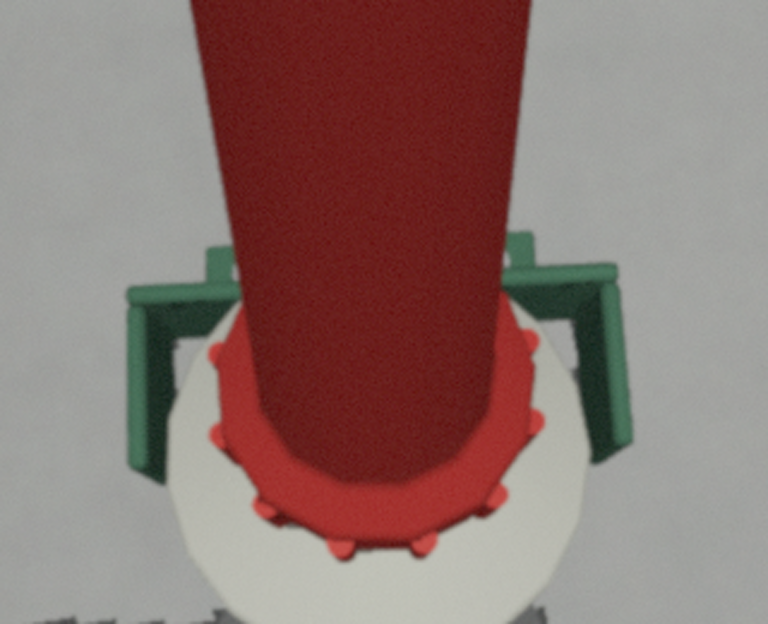

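The bottle is inside the walls, upright and about 6 mm short. Pushing another 6 mm slowly.

```bash
python3 -m inch '[0.02,0,0.01,0,0,0,47, 0.045,0,0.021,0,0,0,47, 0.07,0,0.032,0,0,0,47, 0.09,0,0.041,0,0,0,47, 0.105,0,0.048,0,0,0,47, 0.11,0,0.05,0,0,0,47, 0.11,0,0.05,0,0,0,47]'
python3 rel.py
```

```text
t: 10.22
tool_pos: [0.4866, 0.1218, 0.0155]
eef_rot: [-2.176, -1.801, -0.476]
contact_force: [0.4, -1.1, -0.5]
opening: 0.0407
wrist dock 1895 [0.4913 0.1484] 7.8 shoulder (10332, array([0.4909, 0.1486, 0.8295]))
   body 80 [0.4873 0.131 ] spot-body [0.004  0.0174]
scene dock 183 [0.4888 0.1499] 7.6 shoulder (559, array([0.4894, 0.1473, 0.7033]))
   body 645 [0.4895 0.1466] spot-body [-0.0007  0.0034]
side dock 23 [0.4915 0.1472] 9.1 shoulder None
   body 365 [0.4912 0.149 ] spot-body [ 0.0003 -0.0019]
```

Wrist reading says within 0.5 mm; scene says 3 mm short. I'll back straight off and look at the ring around the base.

```bash
python3 -m inch '[-0.04,0,-0.02,0,0,0,47, -0.12,0,-0.06,0,0,0,47, -0.3,0,-0.14,0,0,0,47, -0.5,0,-0.24,0,0,0,47, -0.8,0,-0.38,0,0,0,47, -1.1,0,-0.52,0,0,0,47, -1.3,0,-0.61,0,0,0,47, -1.3,0,-0.61,0,0,0,47]'
sed -i 's/t\[:2\]+\[.004,.026\]/np.array([.4905,.148])/' rel.py; python3 rel.py
python3 - <<'E'
from h import *
w=capture("wrist");c=capture("side");s=capture("scene")
f=lambda c,x0,y0,x1,y1,W,H:cv2.resize(c["image"][y0:y1,x0:x1,::-1],(W,H),interpolation=cv2.INTER_CUBIC)
cv2.imwrite("pics/final.png",np.hstack([f(w,100,0,540,480,440,480),f(s,160,180,300,320,360,480)]))
E
```

```text
t: 11.38
tool_pos: [0.4733, 0.0504, 0.016]
eef_rot: [-2.178, -1.799, -0.476]
contact_force: [-0.2, 0.4, 0.5]
opening: 0.0406
wrist dock 1303 [0.4912 0.1481] 7.9 shoulder (12149, array([0.491 , 0.1491, 0.7978]))
   body 2136 [0.4907 0.1486] spot-body [ 0.0005 -0.0004]
scene dock 184 [0.4889 0.15  ] 7.4 shoulder (556, array([0.4893, 0.1474, 0.7034]))
   body 595 [0.49   0.1469] spot-body [-0.0011  0.0031]
side dock 27 [0.4918 0.1463] 8.4 shoulder None
   body 125 [0.4909 0.1488] spot-body [ 0.0008 -0.0025]
```

View pics/final.png

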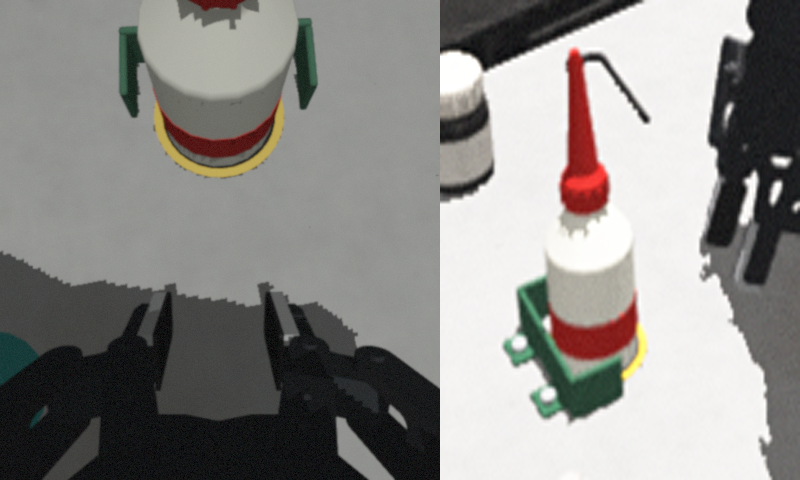

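The left panel shows the bottle upright with an even yellow ring and a thin black rim in front of its base (218,160). The fingers are well clear. One ring fit and a check of the other bottles, then hand in.

```bash
python3 - <<'E'
from h import *
c=capture("wrist"); P,G=cloud(c); hsv=cv2.cvtColor(c["image"],cv2.COLOR_RGB2HSV).astype(int)
y=(abs(hsv[...,0]-24)<10)&(hsv[...,1]>100)&(hsv[...,2]>100)&(np.hypot(G[...,0]-.491,G[...,1]-.149)<.045)
q=P[y&(abs(P[...,2])<.008)][:,:2]
s=least_squares(lambda a:np.hypot(*(q-a[:2]).T)-a[2],[.491,.149,.031],loss="soft_l1",f_scale=.001); print("ring",s.x.round(4),len(q))
for z in((.005,.03),(.04,.062)): print("body",z,bottle(P,np.array([.491,.149]),z=z)[0].round(4))
P,_=cloud(capture("side"))
for xy in((.5618,-.1374),(.3598,.0342),(.2857,-.1953)): print(bottle(P,np.array(xy))[0].round(4))
E
```

```text
ring [0.4915 0.1496 0.0319] 1837
body (0.005, 0.03) [0.4905 0.1486]
body (0.04, 0.062) [0.4908 0.1488]
[ 0.5619 -0.1374]
[0.3598 0.0341]
[ 0.2856 -0.1954]
```

Bottle is about 1 mm from the ring centre, vertical, and the other bottles haven't moved. Handing in.

```bash
python3 -c "
from workcell import manip,sense
print(manip.hand_in(), sense()['t'])"
```

```text
the job is handed in; nothing more can be done
the job is handed in; nothing more can be done
```

I pushed the red-spouted bottle along the table into the green dock and handed the job in at about 12 s of robot time. I used two fingers 40 mm apart, tilted so they touched low on the bottle.

**Position:** In the last wrist-camera check the bottle stands about 1 mm from the ring centre and less than 1 mm from the spot centre worked out from the fence walls.

**Upright:** The lower and upper parts of the bottle line up to within 0.3 mm, so it is standing straight. It was upright in every check along the way.

**Other bottles:** The blue, turquoise and orange bottles had not moved, to within 0.2 mm. The fingers had backed off about 70 mm and were touching nothing.

**Disagreement between cameras:** Measured from the fence walls, the scene camera put the bottle about 3 mm short of the spot, and the side camera put it about 2.5 mm past it. Both saw little of the fence, so I trusted the wrist camera, and its picture shows an even ring in front of the base.

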